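# Arm the high-voltage test console under its guard hood

### The arm

A 6-joint arm with a two-finger parallel gripper is mounted at the origin on the work surface. World frame = base frame: x ahead of the robot, y to its left, z up, the work surface at z = 0. Lengths are in mm, angles in rad, forces in N, time in s.
With the tool pointing down it reaches from about 300 to 775 mm from the base axis. Payload 14.6 kg.
Tool frame: the origin (TCP) lies between the finger pads; the fingertips stand 25 mm ahead of it and the grasp point (between the pads) lies 6 mm ahead of it; z points along the fingers, y is the line along which they close (so a half turn about z gives the same grasp; the last joint's range is limited). The gripper opens to 94 mm and grips with 3 to 60 N. Pads are 16 mm wide; open, the fingers measure 119 mm over their backs; the gripper's body (75 mm by 177 mm) begins 78 mm behind the grasp point.
Start: joints at [-1.297, 0.3, 1.521, -0, 1.321, -0.067], TCP at [183.825, -518.361, 230.446] pointing down, gripper open.
Joint ranges: [-3.03, 3.03], [-0.79, 2.21], [0.23, 2.52], [-1.04, 4.18], [0, 3.07], [-2.55, 2.55]. Speed limits (rad/s): [2.22, 2.22, 2.57, 3.14, 3.14, 3.14].

### API

Orientations are given as [roll, pitch, yaw] about the fixed x, y, z axes, in that order (R = Rz(yaw) Ry(pitch) Rx(roll)).
In Python, from cell import manip gives the robot as it stands. The module is installed in compiled form; this text tells all that it offers.
- The arm moves only by the tool step_arm, never from a script. Its argument "series" is one flat list of numbers, 5 for each row, row after row: the shift along the world's x, y, z in mm, then the turn about the world's z in rad, then the closure, from 0 (fully open) to 1 (shut). In form: [dx, dy, dz, spin, jaw, dx, dy, dz, spin, jaw, ...]. A call has 1 to 20 rows; each row shifts and turns the commanded pose from where the row before left it; what a row does not reach is not made up. A row lasts 1/8 s, in which the tool goes at most 62.5 mm and 10.7 degrees, less where a joint would pass 70% of its speed; a pose out of reach is approached as far as the arm can. A call is refused whole if a number of a shift passes 62.5 or a number of a turn 0.188, either way. A call with a gripper value outside its range is refused whole. The fingers move at their own pace and stop on an object; "squeeze" is the grip in N (left out, the last holds). Time passes only in rows, so rows that do not move let the fingers close. It gives the time, the measured TCP pose, the force, the opening and the grip force at its end, in the units of the state.
- manip.read_state(): the state, without advancing time (a new reading comes with each control period).
- manip.camera(name): name is "scene" or "top" or "wrist"; returns (picture, depth): 384x512x3 uint8, blue, green, red; 384x512 float32, mm along the optical axis (not along the pixel's ray), 0 where there is no reading.
- manip.camera_info(name): a dict with "fovy" (degrees; the focal length in pixels is half the picture's height over the tangent of half this angle, whatever the lens; pixels are square), "cx", "cy" (the principal point, pixels), "eye" and "orientation" of the camera in the world. Camera axes: x right, y down, z forward; pixel columns grow to the right and rows downward; lengths in mm; the calibration is good to about 2 mm. A picture is of the moment at which its call begins: read the wrist's pose just before it. camera_info takes no time and is no camera call; for the wrist camera it gives the pose at the moment of the call.
- manip.sign_off(): hands the job in; it is judged then, once.
The state is a dict: "clock": time; "joints": joint angles; "qd": joint speeds; "effort": joint torques, N m; "eef_pos": TCP position; "eef_rot": TCP orientation; "wrist_force": force on the tool from outside, world axes, zero at the start; "moment": the same for the moment, N m; "finger_gap": finger opening in mm; "finger_force": force on a finger pad.
Only numpy, scipy, OpenCV 4.12 (cv2) and the standard library are available. Lean on these libraries where they do the work, as an engineer would, in place of code of your own. Each camera call takes 0.05 s, during which the arm holds its last target. There are 200 camera calls.

### The job

Arm the high-voltage test console: swing its steel guard hood up and over by the ball knob until it rests open by itself, find the toggle switch that the hood was hiding and push it all the way over towards the hood's hinge, up to its stop. Then lower the hood by hand, never letting it drop, until it is fully shut over the switch, and let go; leave everything else on the bench where it is.

Things in the scene. Friction and masses are not known exactly. Their poses are not given: they have to be found in the camera images.
- console: Low grey control console fixed to the bench; its flat top (deck), 45 mm up, spans x -125..+105 and y -170..+170 mm in its own frame. Origin on the bench surface, z up; +x points from the hood's knob side to its hinge side, +y along the hinge. A lamp bezel and a rotary knob, under 16 mm high, stand on the deck near y = -125 mm.
- hinge (a point): Middle of the hood's hinge line, which runs along the console's y: at console x = +100, y = 0, z = 45 mm. Axes as the console's.
- cover (a joint): Opening angle of the guard hood, rad: 0 shut, 1.65 fully open (stop); it turns about the hinge line at its lower edge. It weighs 0.3 to 0.6 kg, falls shut if let go below about 0.8 rad, and beyond about 1.1 rad swings open by itself.
- hood_top (a point): Middle of the hood's top plate (turns with it). The hood is a sheet-steel box, open below: 120 (x) by 160 (y) by 85 mm high, 3 mm walls; shut, it covers console x -20..+100, y -80..+80 mm. Open, it stands wholly on the far (+x) side of the hinge, 120 mm above the deck plus the knob.
- knob (a point): Centre of the ball knob (black, 32 mm diameter) to lift the hood by, on a 10 mm stem 50 mm out from the middle of the wall opposite the hinge. Shut, it is at console x = -70, y = 0, z = 100 mm, that is 170 mm out and 55 mm up from the hinge; it goes round the hinge line with the hood, and on the open hood it points upwards.
- switch (a joint): Angle of the toggle hidden under the hood, rad: 0 off, leaning 0.45 rad from upright towards the knob side (console -x); 0.90 on, at its stop, leaning 0.45 rad towards the hinge (+x). Starts between 0 and 0.1. Stiff (0.12 N m: 2 to 6 N, depending on the height pushed at); it stays where it is left and does not give sideways (along y).
- switch_zone (a point): Point on the deck at console x = +30, y = 0: middle of the line the toggle may stand on. The toggle is a steel bat handle 58 mm long, 9 mm thick at the root, 16 mm at its end, turning about a line along y 8 mm above the deck. Its place along y differs each time, from -38 to +38 mm, and is not reported: look or feel for it once the hood is open.
- unit_a: sealed steel case 60x90x50 mm with four thin upright rods on top (about 160 mm high in all), standing on the bench; bystander. Origin at the centre of its underside.
- unit_b: copper-coloured sealed case 60x70x50 mm with three thin upright rods (about 160 mm high in all); bystander. Origin at the centre of its underside.
- blue_bin: blue plastic parts bin 150x110x70 mm with small stock; bystander. Origin at the centre of its underside.
- driver: screwdriver lying on the bench; bystander. Origin at the centre of its underside.
- spare_case: low steel case 70x36x24 mm lying on the console's deck beside the hood, at about y = +130 mm of the console frame; bystander. Origin at the centre of its underside.

How it is judged:
By the outcome, as a careful person would: the job done as asked, in the order asked, and still so for the second after the job is handed in, with the robot touching nothing.
It also fails if it takes over 67 s, if anything falls off the work surface, if the arm or the gripper's body presses on something with over 40 N, if the wrist force passes 120 N, or if a joint passes its speed limit or range.

## Working session

There is one attempt and no reset: what is moved stays moved. The work goes in short steps, Python scripts to look and compute and a tool call to move; the robot and the scene stay as the last step left them, time stands still between calls to the robot, and variables do not carry over. Pictures are saved under pics/ and viewed, at most 10 in all, crops included, and the job is handed in when it is done.

Besides the shell and the picture viewer there is one more tool, called as name(argument=value, ...) on one line, values as JSON. step_arm: Moves the arm, as the interface text tells. Its arguments: {"type":"object","properties":{"series":{"type":"array"},"squeeze":{"type":"number"}},"required":["series"]}

```bash
mkdir -p pics; cat > h.py <<'E'
import numpy as np, cv2
from scipy.spatial.transform import Rotation as R
from cell import manip
def info(n):
    i=manip.camera_info(n); return i
def cloud(n):
    i=manip.camera_info(n); p,d=manip.camera(n)
    f=p.shape[0]/2/np.tan(np.radians(i['fovy'])/2)
    v,u=np.mgrid[:p.shape[0],:p.shape[1]]
    c=np.stack([(u-i['cx'])*d/f,(v-i['cy'])*d/f,d],-1)
    o=np.array(i['orientation'],float)
    M=o if o.shape==(3,3) else R.from_euler('xyz',o).as_matrix()
    w=c@M.T+np.array(i['eye'])
    w[d<=0]=np.nan
    return p,w
E
python3 - <<'E'
from h import *
print(manip.read_state())
for n in("scene","top"):
    print(manip.camera_info(n)); p,w=cloud(n); cv2.imwrite(f'pics/{n}0.png',p); np.save(f'{n}0.npy',w)
E
```

```text
{'clock': 0.0, 'joints': array([-1.29662381e+00,  3.00461751e-01,  1.52155608e+00,  4.23436041e-06,
        1.32070908e+00, -6.65985450e-02]), 'qd': array([-0.00126842, -0.00177741,  0.00156535, -0.00062921, -0.00173144,
        0.00072619]), 'effort': array([ 9.37603181e-04, -5.31809020e+01, -3.52734375e+01,  7.08449632e-02,
        2.43866479e-02, -7.94778293e-05]), 'eef_pos': array([ 183.75510667, -518.15524394,  229.90202315]), 'eef_rot': array([-3.14046119e+00, -7.95762139e-05,  3.40769965e-01]), 'wrist_force': array([-0.15825976, -0.08684825,  0.02503631]), 'moment': array([-0.02535429, -0.00823932,  0.00594231]), 'finger_force': 0.0, 'finger_gap': 94.19470842626303}
{'fovy': 53.2880491049653, 'cx': 263.23442233653697, 'cy': 181.17288653666486, 'eye': array([1070.76827959,  336.61766452,  969.52148577]), 'orientation': array([-2.52324051,  0.01306096,  2.13096946])}
{'fovy': 57.482996460614835, 'cx': 246.91311475386723, 'cy': 198.35516839573995, 'eye': array([ 431.44691036,   12.46384704, 1155.70373031]), 'orientation': array([-3.03815464, -0.02555598, -1.57319309])}
```

View pics/top0.png

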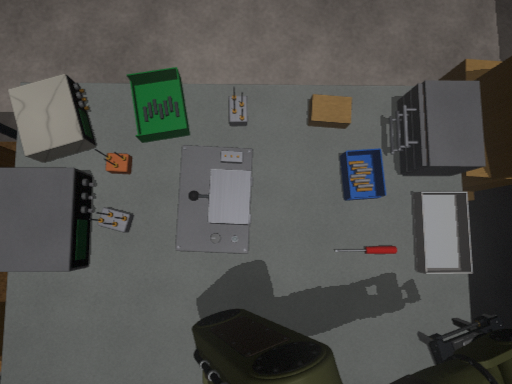

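View pics/scene0.png

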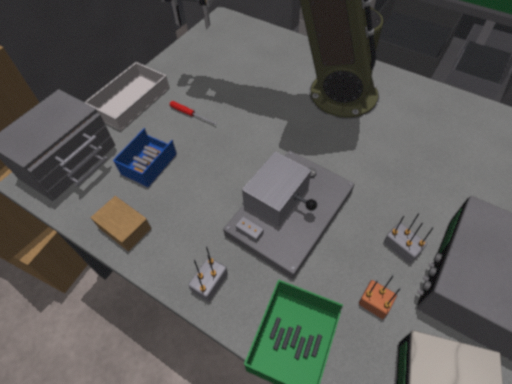

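The top view shows the console around (215,200) and its knob at (193,196). Console +x runs to image right (world −y), and the spare case is at (231,157) on its +y side (world +x). Next I'll measure the deck, hood and knob.

```bash
python3 - <<'E'
from h import *
w=np.load('top0.npy'); 
v,u=np.mgrid[:384,:512]
roi=(u>165)&(u<265)&(v>135)&(v<262)
def rect(m,name):
    m=m&roi; n,l,s,c=cv2.connectedComponentsWithStats(m.astype('uint8')); k=1+np.argmax(s[1:,4]); P=w[l==k]
    r=cv2.minAreaRect(P[:,:2].astype('float32')); print(name,len(P),r,np.median(P[:,2]))
z=w[...,2]
rect((z>35)&(z<150),'console'); rect((z>120)&(z<150),'hoodtop')
k=(z>85)&(z<122)&(u<206)&roi; print('knob',np.median(w[k],0),np.nanmax(z[k]),k.sum(), w[k].min(0),w[k].max(0))
i=manip.camera_info('wrist');print(i)
for a,b in((117,162),(113,219),(231,157)): print(w[b,a])
E
```

```text
console 7623 ((547.804931640625, 87.76783752441406), (234.70423889160156, 340.92230224609375), 87.25946807861328) 45.041328274230864
hoodtop 2191 ((545.2184448242188, 39.2081184387207), (120.03356170654297, 160.30409240722656), 87.38113403320312) 128.29128179279382
knob [547.74391035 144.1583104  108.49775874] 115.74840998586524 111 [535.41701215 111.69825904  97.11527659] [562.72203942 163.02125917 115.74840999]
{'fovy': 67.80507088914865, 'cx': 257.4949691702608, 'cy': 190.9623716671552, 'eye': array([ 246.62108362, -496.48695206,  384.49650153]), 'orientation': array([ 2.90523212e+00,  9.96585716e-04, -1.23035690e+00])}
[662.13503959 396.61397195  50.94593226]
[481.26503632 403.41084399  48.53027231]
[675.51214574  34.35603809  68.78024461]
```

step_arm(series=[18.3, 33.3, -1.5, 0.059, 0.3, 18.3, 33.3, -1.5, 0.059, 0.3, 18.3, 33.3, -1.5, 0.059, 0.3, 18.3, 33.3, -1.5, 0.059, 0.3, 18.3, 33.3, -1.5, 0.059, 0.3, 18.3, 33.3, -1.5, 0.059, 0.3, 18.3, 33.3, -1.5, 0.059, 0.3, 18.3, 33.3, -1.5, 0.059, 0.3, 18.3, 33.3, -1.5, 0.059, 0.3, 18.3, 33.3, -1.5, 0.059, 0.3, 18.3, 33.3, -1.5, 0.059, 0.3, 18.3, 33.3, -1.5, 0.059, 0.3, 18.3, 33.3, -1.5, 0.059, 0.3, 18.3, 33.3, -1.5, 0.059, 0.3, 18.3, 33.3, -1.5, 0.059, 0.3, 18.3, 33.3, -1.5, 0.059, 0.3, 18.3, 33.3, -1.5, 0.059, 0.3, 18.3, 33.3, -1.5, 0.059, 0.3, 18.3, 33.3, -1.5, 0.059, 0.3, 18.3, 33.3, -1.5, 0.059, 0.3], squeeze=20)

```text
clock: 2.6
eef_pos: [550.2, 148.8, 200.1]
eef_rot: [-3.141, 0.0, 1.523]
wrist_force: [0.6, -0.2, -0.2]
finger_gap: 65.9
finger_force: 0.0
```

```bash
python3 - <<'E'
from h import *
s=manip.read_state(); print(s['clock'],s['eef_pos'],s['eef_rot'],s['finger_gap'],s['wrist_force'])
p,w=cloud('wrist'); cv2.imwrite('pics/w1.png',p)
z=w[...,2]; x=w[...,0]; y=w[...,1]
k=(abs(x-550)<30)&(abs(y-150)<17)&(z>85)&(z<120)
Q=w[k]; print(k.sum(),Q.min(0),Q.max(0),np.median(Q,0))
# sphere fit r=16
from scipy.optimize import least_squares
r=least_squares(lambda c:np.linalg.norm(Q-c,axis=1)-16,[550,148,100],loss='soft_l1'); print(r.x, r.cost)
E
```

```text
2.6 [550.18086795 148.81670271 200.08108672] [-3.14102560e+00  1.51420772e-04  1.52280147e+00] 65.88707166810731 [ 0.55444229 -0.18906811 -0.16755501]
929 [534.91566113 133.01564589  94.88580187] [565.37536857 162.15816987 117.73799585] [550.16136683 149.79556038 111.73410559]
[550.03027962 146.24107118 100.07967227] 92.57499039326336
```

The sphere fit puts the knob at (550, 147, 100), which agrees with the console geometry. Descending to grip it.

step_arm(series=[0, -0.5, -20, 0, 0.3, 0, -0.5, -20, 0, 0.3, 0, -0.5, -20, 0, 0.3, 0, 0, -18, 0, 0.3, 0, 0, -12, 0, 0.3, 0, 0, -4, 0, 0.3, 0, 0, 0, 0, 0.6, 0, 0, 0, 0, 0.8, 0, 0, 0, 0, 0.9, 0, 0, 0, 0, 0.9, 0, 0, 0, 0, 0.9], squeeze=20)

```text
clock: 4.03
eef_pos: [550.8, 146.1, 107.0]
eef_rot: [3.139, -0.0, 1.521]
wrist_force: [6.6, -0.3, -1.6]
finger_gap: 31.1
finger_force: 20.0
```

```bash
python3 - <<'E'
import numpy as np
r=178.7;a0=.3129
for n in (20,):
    t=np.linspace(0,1.64,41)
    u=r*np.cos(t+a0); z=r*np.sin(t+a0)
    du=np.diff(u);dz=np.diff(z)
    # world: +u direction = (0.047,0.999)
    for i in range(0,40,20): print(', '.join(f'{.047*a:.1f},{.999*a:.1f},{b:.1f},0,0.9' for a,b in zip(du[i:i+20],dz[i:i+20])))
E
```

```text
-0.1,-2.4,6.9,0,0.9, -0.1,-2.7,6.8,0,0.9, -0.1,-3.0,6.7,0,0.9, -0.2,-3.2,6.6,0,0.9, -0.2,-3.5,6.4,0,0.9, -0.2,-3.8,6.3,0,0.9, -0.2,-4.0,6.1,0,0.9, -0.2,-4.3,6.0,0,0.9, -0.2,-4.5,5.8,0,0.9, -0.2,-4.7,5.6,0,0.9, -0.2,-5.0,5.4,0,0.9, -0.2,-5.2,5.2,0,0.9, -0.3,-5.4,5.0,0,0.9, -0.3,-5.6,4.7,0,0.9, -0.3,-5.8,4.5,0,0.9, -0.3,-5.9,4.3,0,0.9, -0.3,-6.1,4.0,0,0.9, -0.3,-6.3,3.8,0,0.9, -0.3,-6.4,3.5,0,0.9, -0.3,-6.6,3.2,0,0.9
-0.3,-6.7,3.0,0,0.9, -0.3,-6.8,2.7,0,0.9, -0.3,-6.9,2.4,0,0.9, -0.3,-7.0,2.1,0,0.9, -0.3,-7.1,1.8,0,0.9, -0.3,-7.2,1.5,0,0.9, -0.3,-7.2,1.2,0,0.9, -0.3,-7.3,1.0,0,0.9, -0.3,-7.3,0.7,0,0.9, -0.3,-7.3,0.4,0,0.9, -0.3,-7.3,0.1,0,0.9, -0.3,-7.3,-0.2,0,0.9, -0.3,-7.3,-0.5,0,0.9, -0.3,-7.3,-0.8,0,0.9, -0.3,-7.2,-1.1,0,0.9, -0.3,-7.2,-1.4,0,0.9, -0.3,-7.1,-1.7,0,0.9, -0.3,-7.0,-2.0,0,0.9, -0.3,-6.9,-2.3,0,0.9, -0.3,-6.8,-2.6,0,0.9
```

step_arm(series=[-0.1, -2.4, 6.9, 0, 0.9, -0.1, -2.7, 6.8, 0, 0.9, -0.1, -3.0, 6.7, 0, 0.9, -0.2, -3.2, 6.6, 0, 0.9, -0.2, -3.5, 6.4, 0, 0.9, -0.2, -3.8, 6.3, 0, 0.9, -0.2, -4.0, 6.1, 0, 0.9, -0.2, -4.3, 6.0, 0, 0.9, -0.2, -4.5, 5.8, 0, 0.9, -0.2, -4.7, 5.6, 0, 0.9, -0.2, -5.0, 5.4, 0, 0.9, -0.2, -5.2, 5.2, 0, 0.9, -0.3, -5.4, 5.0, 0, 0.9, -0.3, -5.6, 4.7, 0, 0.9, -0.3, -5.8, 4.5, 0, 0.9, -0.3, -5.9, 4.3, 0, 0.9, -0.3, -6.1, 4.0, 0, 0.9, -0.3, -6.3, 3.8, 0, 0.9, -0.3, -6.4, 3.5, 0, 0.9, -0.3, -6.6, 3.2, 0, 0.9])

```text
clock: 6.52
eef_pos: [546.4, 51.5, 214.0]
eef_rot: [3.138, -0.0, 1.521]
wrist_force: [8.9, -0.8, -1.2]
finger_gap: 30.6
finger_force: 20.0
```

step_arm(series=[0.2, -6.7, 3.0, 0, 0.9, 0.2, -6.8, 2.7, 0, 0.9, -0.3, -6.9, 2.4, 0, 0.9, -0.3, -7.0, 2.1, 0, 0.9, -0.3, -7.1, 1.8, 0, 0.9, -0.3, -7.2, 1.5, 0, 0.9, -0.3, -7.2, 1.2, 0, 0.9, -0.3, -7.3, 1.0, 0, 0.9, -0.3, -7.3, 0.7, 0, 0.9, -0.3, -7.3, 0.4, 0, 0.9, -0.3, -7.3, 0.1, 0, 0.9, -0.3, -7.3, -0.2, 0, 0.9, -0.3, -7.3, -0.5, 0, 0.9, -0.3, -7.3, -0.8, 0, 0.9, -0.3, -7.2, -1.1, 0, 0.9, -0.3, -7.2, -1.4, 0, 0.9, -0.3, -7.1, -1.7, 0, 0.9, -0.3, -7.0, -2.0, 0, 0.9, -0.3, -6.9, -2.3, 0, 0.9, 0, 0, 0, 0, 0.9])

```text
clock: 9.02
eef_pos: [540.3, -84.4, 219.7]
eef_rot: [-3.141, 0.0, 1.52]
wrist_force: [-4.0, -2.8, 3.3]
finger_gap: 31.1
finger_force: 20.0
```

step_arm(series=[0, -3, -1, 0, 0.9, 0, 0, 0, 0, 0.9, 0, 0, 0, 0, 0.6, 0, 0, 0, 0, 0.4, 0, 0, 0, 0, 0.3, 0, 0, 0, 0, 0.3, 0, 0, 10, 0, 0.3, 0, 0, 18, 0, 0.3, 0, 0, 20, 0, 0.3, 0, 0, 7, 0, 0.3, 1, 15, 0, 0, 0.3, 1, 25, 0, 0, 0.3, 1, 25, 0, 0, 0.5, 1, 25, 0, 0, 0.8, 1, 15, 0, 0, 1, 0, 0, 0, 0, 1], squeeze=20)

```text
clock: 11.02
eef_pos: [545.5, 19.3, 273.7]
eef_rot: [-3.141, 0.0, 1.522]
wrist_force: [-0.8, -1.1, -0.5]
finger_gap: 29.3
finger_force: 0.0
```

```bash
python3 - <<'E'
from h import *
s=manip.read_state(); print(s['clock'],s['eef_pos'],s['wrist_force'],s['finger_gap'])
p,w=cloud('wrist'); cv2.imwrite('pics/w2.png',p); np.save('w2.npy',w)
x,y,z=w[...,0],w[...,1],w[...,2]
k=(abs(x-546)<75)&(y>0)&(y<110)&(z>60)&(z<125)
n,l,st,c=cv2.connectedComponentsWithStats(k.astype('uint8'))
for j in range(1,n):
    if st[j,4]>30:
        Q=w[l==j]; print(st[j],Q.min(0),Q.max(0),np.median(Q,0)); 
        T=Q[Q[:,2]>Q[:,2].max()-8]; print('tip',T.mean(0))
E
```

```text
11.025 [545.52809615  19.25437755 273.73380185] [-0.82605175 -1.13973075 -0.51825307] 29.318715454977028
[265 133  14  23 239] [555.25649896  44.19806492  60.27336001] [570.02687785  73.45010538 109.85086594] [562.15705072  62.80189363 104.88531339]
tip [562.74453165  65.76385207 105.85356397]
```

View pics/w2.png

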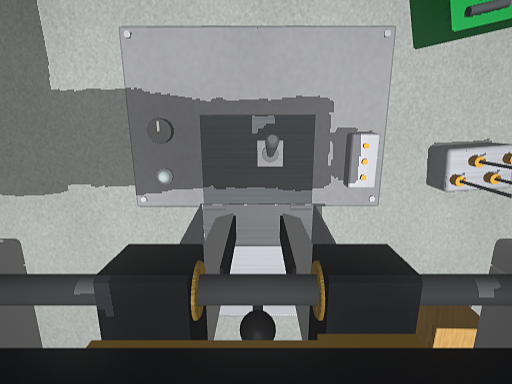

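The hood stands open. The toggle is at about (270,148) in the wrist picture, leaning towards the knob side, so it is off. Its tip is at x≈562.7 with y up to about 75–80 and z about 106, which fits the given sizes. I'll move the closed fingers to its knob side.

step_arm(series=[4, 20, 0, 0, 1, 4, 22, 0, 0, 1, 4, 22, 0, 0, 1, 5, 22, 0, 0, 1, 0, 0, -25, 0, 1, 0, 0, -30, 0, 1, 0, 0, -30, 0, 1, 0, 0, -30, 0, 1, 0, 0, -26, 0, 1, 0, 0, -16, 0, 1, 0, 0, -7, 0, 1, 0, 0, 0, 0, 1])

```text
clock: 12.58
eef_pos: [562.8, 104.4, 110.4]
eef_rot: [3.141, -0.0, 1.521]
wrist_force: [-1.0, 0.7, 1.1]
finger_gap: 0.1
finger_force: 0.0
```

step_arm(series=[0, -4, 0, 0, 1, 0, -4, 0, 0, 1, 0, -4, 0, 0, 1, -0.2, -4, 0, 0, 1, -0.2, -4, 0, 0, 1, -0.2, -4, 0, 0, 1, -0.2, -4, 0, 0, 1, -0.2, -4, 0, 0, 1, -0.2, -4, 0, 0, 1, -0.2, -4, 0, 0, 1, -0.2, -4, 0, 0, 1, -0.2, -4, 0, 0, 1, -0.2, -3, 0, 0, 1])

```text
clock: 14.2
eef_pos: [560.6, 53.1, 110.2]
eef_rot: [3.142, -0.0, 1.521]
wrist_force: [0.5, 3.5, 1.9]
finger_gap: 0.3
finger_force: 2.0
```

Toggle pushing force is 3.5 N, as predicted. I'll go on to the stop in small steps.

step_arm(series=[0, -2, 0, 0, 1, 0, -2, 0, 0, 1, 0, -1.5, 0, 0, 1, 0, -1, 0, 0, 1, 0, 0, 0, 0, 1])

```text
clock: 14.82
eef_pos: [560.5, 46.9, 109.9]
eef_rot: [-3.141, -0.0, 1.521]
wrist_force: [-0.7, 4.3, -1.3]
finger_gap: 0.8
finger_force: 1.5
```

step_arm(series=[0, -1.5, 0, 0, 1, 0, -1.5, 0, 0, 1, 0, 0, 0, 0, 1])

```text
clock: 15.2
eef_pos: [560.4, 45.6, 109.8]
eef_rot: [-3.141, -0.003, 1.521]
wrist_force: [-0.6, 15.4, -3.4]
finger_gap: 0.7
finger_force: 7.1
```

step_arm(series=[0, -1, 0, 0, 1, 0, 0, 0, 0, 1])

```text
clock: 15.45
eef_pos: [560.4, 45.2, 109.8]
eef_rot: [-3.141, -0.004, 1.521]
wrist_force: [0.9, 21.1, -3.0]
finger_gap: 0.7
finger_force: 9.2
```

The toggle is at its stop: 21 N with almost no further movement. Backing off and looking to confirm.

step_arm(series=[0, 5, 0, 0, 1, 0, 12, 0, 0, 1, 0, 10, 10, 0, 1, 0, 0, 25, 0, 1, 0, 0, 30, 0, 1, 0, 0, 35, 0, 1, 0, 0, 35, 0, 1, 0, 0, 28, 0, 1, -4, -12, 0, 0, 0.8, -4, -15, 0, 0, 0.6, -4, -15, 0, 0, 0.3, -4, -10, 0, 0, 0.3, 0, 0, 0, 0, 0.3])

```text
clock: 17.08
eef_pos: [544.4, 17.0, 273.0]
eef_rot: [-3.141, 0.0, 1.52]
wrist_force: [-0.0, 0.6, -0.9]
finger_gap: 47.5
finger_force: 0.0
```

```bash
python3 - <<'E'
from h import *
s=manip.read_state(); print(s['clock'],s['eef_pos'],s['wrist_force'],s['finger_gap'])
p,w=cloud('wrist'); cv2.imwrite('pics/w3.png',p)
x,y,z=w[...,0],w[...,1],w[...,2]
k=(abs(x-562)<14)&(y>0)&(y<110)&(z>60)&(z<125)
Q=w[k]; T=Q[Q[:,2]>98]; print('toggle',len(Q),Q.min(0),Q.max(0),'tip',T.mean(0))
p,w=cloud('top'); x,y,z=w[...,0],w[...,1],w[...,2]
k=(abs(x-539)<40)&(y<-60)&(y>-125)&(z>190)&(z<232); Q=w[k]
print('knob',len(Q),Q.min(0),Q.max(0),np.median(Q,0)); cv2.imwrite('pics/t3.png',p)
E
```

```text
17.075 [544.37351767  17.03823826 272.99394025] [-0.04027481  0.59823867 -0.85612339] 47.49175632464495
toggle 319 [553.57531204  16.70964273  60.74804645] [568.89788156  48.26256002 108.45826621] tip [560.92961595  24.90842266 104.06904691]
knob 106 [ 524.39195311 -104.883334    208.76686068] [552.01771438 -74.20128651 226.00957696] [537.49185398 -87.47844081 219.61738694]
```

View pics/w3.png

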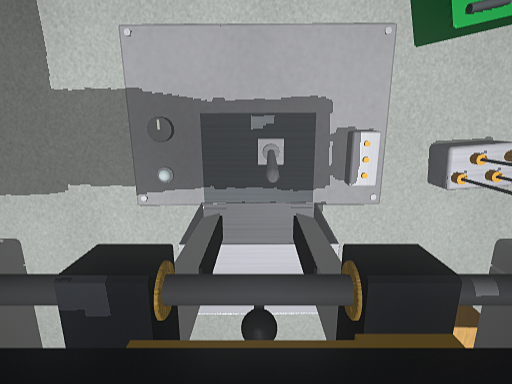

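The toggle now leans towards the hinge at (270,165), with its tip at y≈25, mirrored about the root, so it is on. The hood is still open with the knob at (538.3, −89.5, 210). Regripping.

step_arm(series=[-1, -20, 0, 0, 0.3, -2, -28, 0, 0, 0.3, -2, -30, 0, 0, 0.3, -1, -20, 0, 0, 0.3, 0, -8.5, 0, 0, 0.3, 0, 0, -10, 0, 0.3, 0, 0, -20, 0, 0.3, 0, 0, -17, 0, 0.3, 0, 0, -10, 0, 0.3, 0, 0, 0, 0, 0.3, 0, 0, 0, 0, 0.6, 0, 0, 0, 0, 0.8, 0, 0, 0, 0, 0.9, 0, 0, 0, 0, 0.9, 0, 0, 0, 0, 0.9], squeeze=20)

```text
clock: 19.05
eef_pos: [539.9, -88.7, 216.5]
eef_rot: [3.138, 0.0, 1.521]
wrist_force: [11.8, -0.8, -3.9]
finger_gap: 31.1
finger_force: 20.0
```

```bash
python3 - <<'E'
import numpy as np
r=178.7;a0=.3129
t=np.linspace(1.65,0,41)
u=r*np.cos(t+a0); z=r*np.sin(t+a0)
du=np.diff(u);dz=np.diff(z)
for i in range(0,40,20): print(', '.join(f'{.047*a:.1f},{.999*a:.1f},{b:.1f},0,0.9' for a,b in zip(du[i:i+20],dz[i:i+20])))
print(.999*(u[20]-u[0]),z[20]-z[0],u[40]-u[20],z[40]-z[20])
E
```

```text
0.3,6.9,2.7,0,0.9, 0.3,7.0,2.4,0,0.9, 0.3,7.1,2.1,0,0.9, 0.3,7.1,1.8,0,0.9, 0.3,7.2,1.5,0,0.9, 0.3,7.3,1.2,0,0.9, 0.3,7.3,0.9,0,0.9, 0.3,7.3,0.6,0,0.9, 0.3,7.4,0.3,0,0.9, 0.3,7.4,0.0,0,0.9, 0.3,7.4,-0.3,0,0.9, 0.3,7.3,-0.6,0,0.9, 0.3,7.3,-0.9,0,0.9, 0.3,7.3,-1.2,0,0.9, 0.3,7.2,-1.5,0,0.9, 0.3,7.1,-1.8,0,0.9, 0.3,7.1,-2.1,0,0.9, 0.3,7.0,-2.4,0,0.9, 0.3,6.9,-2.7,0,0.9, 0.3,6.7,-3.0,0,0.9
0.3,6.6,-3.2,0,0.9, 0.3,6.5,-3.5,0,0.9, 0.3,6.3,-3.8,0,0.9, 0.3,6.2,-4.0,0,0.9, 0.3,6.0,-4.3,0,0.9, 0.3,5.8,-4.5,0,0.9, 0.3,5.6,-4.8,0,0.9, 0.3,5.4,-5.0,0,0.9, 0.2,5.2,-5.2,0,0.9, 0.2,5.0,-5.4,0,0.9, 0.2,4.8,-5.6,0,0.9, 0.2,4.5,-5.8,0,0.9, 0.2,4.3,-6.0,0,0.9, 0.2,4.0,-6.2,0,0.9, 0.2,3.8,-6.3,0,0.9, 0.2,3.5,-6.5,0,0.9, 0.2,3.3,-6.6,0,0.9, 0.1,3.0,-6.7,0,0.9, 0.1,2.7,-6.9,0,0.9, 0.1,2.4,-7.0,0,0.9
143.10892070921128 -2.9222233682785657 95.05824705549684 -107.2084609141993
```

step_arm(series=[0.7, 6.9, 2.7, 0, 0.9, 0.7, 7.0, 2.4, 0, 0.9, 0.3, 7.1, 2.1, 0, 0.9, 0.3, 7.1, 1.8, 0, 0.9, 0.3, 7.2, 1.5, 0, 0.9, 0.3, 7.3, 1.2, 0, 0.9, 0.3, 7.3, 0.9, 0, 0.9, 0.3, 7.3, 0.6, 0, 0.9, 0.3, 7.4, 0.3, 0, 0.9, 0.3, 7.4, 0, 0, 0.9, 0.3, 7.4, -0.3, 0, 0.9, 0.3, 7.3, -0.6, 0, 0.9, 0.3, 7.3, -0.9, 0, 0.9, 0.3, 7.3, -1.2, 0, 0.9, 0.3, 7.2, -1.5, 0, 0.9, 0.3, 7.1, -1.8, 0, 0.9, 0.3, 7.1, -2.1, 0, 0.9, 0.3, 7.0, -2.4, 0, 0.9, 0.3, 6.9, -2.7, 0, 0.9, 0.3, 6.7, -3.0, 0, 0.9])

```text
clock: 21.55
eef_pos: [546.6, 54.9, 214.1]
eef_rot: [3.138, -0.0, 1.521]
wrist_force: [6.4, -0.1, 2.4]
finger_gap: 30.9
finger_force: 20.0
```

step_arm(series=[0.3, 6.6, -3.2, 0, 0.9, 0.3, 6.5, -3.5, 0, 0.9, 0.3, 6.3, -3.8, 0, 0.9, 0.3, 6.2, -4.0, 0, 0.9, 0.3, 6.0, -4.3, 0, 0.9, 0.3, 5.8, -4.5, 0, 0.9, 0.3, 5.6, -4.8, 0, 0.9, 0.3, 5.4, -5.0, 0, 0.9, 0.2, 5.2, -5.2, 0, 0.9, 0.2, 5.0, -5.4, 0, 0.9, 0.2, 4.8, -5.6, 0, 0.9, 0.2, 4.5, -5.8, 0, 0.9, 0.2, 4.3, -6.0, 0, 0.9, 0.2, 4.0, -6.2, 0, 0.9, 0.2, 3.8, -6.3, 0, 0.9, 0.2, 3.5, -6.5, 0, 0.9, 0.2, 3.3, -6.6, 0, 0.9, 0.1, 2.0, -4.4, 0, 0.9, 0, 0, 0, 0, 0.9])

```text
clock: 23.92
eef_pos: [550.7, 143.7, 122.3]
eef_rot: [3.139, -0.001, 1.521]
wrist_force: [6.6, 1.9, -0.8]
finger_gap: 31.2
finger_force: 20.0
```

step_arm(series=[0, 0.9, -3, 0, 0.9, 0, 0.8, -3, 0, 0.9, 0, 0.8, -3, 0, 0.9, 0, 0.7, -3, 0, 0.9, 0, 0.3, -1.5, 0, 0.9, 0, 0, 0, 0, 0.9])

```text
clock: 24.68
eef_pos: [550.9, 147.9, 109.3]
eef_rot: [3.138, -0.002, 1.521]
wrist_force: [5.9, 6.4, 0.9]
finger_gap: 31.2
finger_force: 20.0
```

step_arm(series=[0, -0.5, -1, 0, 0.9, 0, -0.5, -1, 0, 0.9, 0, 0, -1, 0, 0.9, 0, 0, 0, 0, 0.9])

```text
clock: 25.18
eef_pos: [550.9, 147.9, 106.7]
eef_rot: [3.138, -0.004, 1.521]
wrist_force: [4.2, 14.0, 3.0]
finger_gap: 31.2
finger_force: 20.0
```

step_arm(series=[0, 1, -1, 0, 0.9, 0, 0, -1, 0, 0.9, 0, 0, 0, 0, 0.9])

```text
clock: 25.55
eef_pos: [551.0, 148.2, 105.4]
eef_rot: [3.137, -0.003, 1.521]
wrist_force: [1.0, 7.5, 10.8]
finger_gap: 30.9
finger_force: 20.0
```

step_arm(series=[0, 0.3, -1, 0, 0.9, 0, 0, 0, 0, 0.9])

```text
clock: 25.8
eef_pos: [551.0, 148.2, 105.2]
eef_rot: [3.137, -0.002, 1.521]
wrist_force: [-4.0, 4.3, 20.5]
finger_gap: 31.0
finger_force: 20.0
```

The hood is firmly seated: 20 N upward, with only 0.2 mm of travel in the last 1 mm step. Easing off, releasing and retreating.

step_arm(series=[0, 0, 1.5, 0, 0.9, 0, 0, 0, 0, 0.7, 0, 0, 0, 0, 0.5, 0, 0, 0, 0, 0.3, 0, 0, 0, 0, 0.3, 0, 0, 0, 0, 0.3, 0, 0, 10, 0, 0.3, 0, 0, 20, 0, 0.3, 0, 0, 25, 0, 0.3, 0, 0, 30, 0, 0.3, 0, 0, 30, 0, 0.3, -25, 10, 10, 0, 0.3, -35, 10, 0, 0, 0.3, -35, 10, 0, 0, 0.3, -35, 10, 0, 0, 0.3, -20, 0, 0, 0, 0.3, 0, 0, 0, 0, 0.3])

```text
clock: 27.92
eef_pos: [399.2, 187.4, 230.0]
eef_rot: [3.14, -0.001, 1.522]
wrist_force: [0.9, 0.5, 0.2]
finger_gap: 65.8
finger_force: 0.0
```

```bash
python3 - <<'E'
from h import *
s=manip.read_state(); print(s['clock'],s['eef_pos'],s['wrist_force'],s['finger_gap'],abs(s['qd']).max())
w0=np.load('top0.npy'); p,w=cloud('top'); cv2.imwrite('pics/t4.png',p)
for n,W in(('before',w0),('after',w)):
    x,y,z=W[...,0],W[...,1],W[...,2]
    k=(x>475)&(x<615)&(y>-10)&(y<90)&(z>115)&(z<150); A=np.c_[W[k][:,:2]-[545,39],np.ones(k.sum())]
    print(n,k.sum(),np.linalg.lstsq(A,W[k][:,2],rcond=None)[0])
    k=(abs(x-550)<25)&(y>130)&(y<168)&(z>85)&(z<122); print('knob',k.sum(),np.median(W[k],0) if k.any() else '')
    k=(abs(x-675)<30)&(abs(y-34)<50)&(z>58)&(z<80); print('spare',k.sum(),W[k].mean(0))
E
```

```text
27.925 [399.24232394 187.42043411 230.01664839] [0.90078733 0.508482   0.2463784 ] 65.8348372545044 0.03765405454667147
before 1595 [-2.45423185e-03 -3.16810492e-04  1.28358058e+02]
knob 91 [549.38222157 146.71977066 110.20591179]
spare 253 [678.01082265  34.7991412   67.19264384]
after 1590 [2.78790263e-05 2.44531098e-03 1.28339586e+02]
knob 91 [549.50827858 147.09533691 108.9209287 ]
spare 255 [677.90383585  34.91407061  67.20162499]
```

View pics/t4.png

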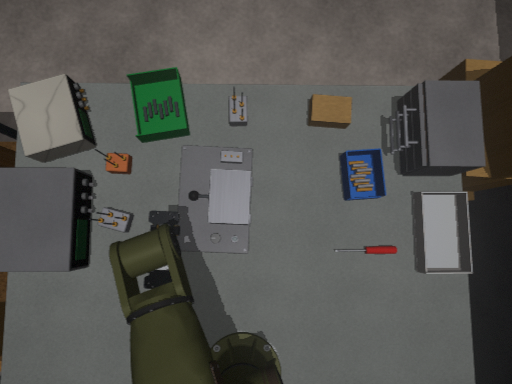

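The hood lies shut exactly as at the start: knob at (194,196), top plate level at 128.3 mm. The bystanders haven't moved and the arm is clear.

```bash
python3 -c "
from cell import manip
print(manip.sign_off())"
```

```text
the job is handed in; nothing more can be done
None
```

The job is done and handed in at about 28 s: the toggle is on at its stop, the hood was lowered by hand, is fully shut and has been let go, and nothing else on the bench was moved.

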